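# Find the release notch by feel and unlatch the sample drawer

## Task

The sample drawer of the white instrument module is latched, and its release key lies at the bottom of a notch somewhere along the grey front edge of the module's top. Run a fingertip lightly along that edge, from its left end (robot's left) towards the right, until it finds the notch, then press the key inside fully home so that it stays down and the drawer springs ajar. Leave the drawer front itself alone, do not disturb the bottles and vials standing about, and move clear at the end.

Things in the scene. Friction and masses are not known exactly. Their poses are not given: they have to be found in the camera images.
- module: White instrument module fixed to the bench, 340 mm deep (x), 440 wide (y), 140 high. Origin: centre of its underside; x to its back, y to the robot's left, z up. Front face at x = -170 mm, facing the robot. Top flat at z = 140 mm. Along the whole top front edge runs a rigid grey trim 36 mm deep (x -170 to -134 mm), flush with the top; it is plain but for one notch.
- edge_left (a point): Point on the trim's top surface (z = 140 mm), mid-depth of the trim (18 mm behind the front face), 25 mm in from the module's left end (module y = +195 mm): where the sweep begins. The notch's centre is anywhere from y = -60 to +60 mm of the module and is not reported: it must be found.
- edge_right (a point): The like point 25 mm in from the module's right end, 390 mm from edge_left; sweep along the line between the two. The notch is 50 mm wide along it and as deep as the trim (36 mm), open at top and front, with straight walls. Its floor is the grey key, 8 mm below the trim's top.
- key (a joint): Travel of the release key straight down, in m: 0 = up and latched (8 mm below the trim's top), 0.008 = fully home (16 mm below the trim's top). It needs about 6 N, has no spring and stays where it is left.
- drawer (a joint): How far the blue drawer front under the trim has come out towards the robot, in m. It is geared to the key: 0 = shut, 0.020 = ajar with the key fully home. The front is 398 mm wide and spans 30 to 100 mm above the bench, flush with the module's front face when shut.
- bottle_blue: Clear glass bottle, 70 mm across, 150 mm high, blue cap, on the bench beside the module. Loose bystander; leave it standing where it is. Origin: centre of its underside.
- bottle_red: Clear glass bottle, 70 mm across, 150 mm high, red cap, on the bench beside the module. Loose bystander; leave it standing where it is. Origin: centre of its underside.
- bottle_amber: Amber glass bottle, 60 mm across, 130 mm high, black cap, on the bench beside the module. Loose bystander; leave it standing where it is. Origin: centre of its underside.
- beaker: Glass beaker, 68 mm across, 80 mm high, on the bench beside the module. Loose bystander; leave it standing where it is. Origin: centre of its underside.
- jar: White plastic jar, 50 mm across, 55 mm high, blue lid, on the bench in front of the module, at the robot's right. Loose bystander; leave it standing where it is. Origin: centre of its underside.
- vial_a: Glass vial, 28 mm across, 50 mm high, blue cap, standing on the module's top, at least 170 mm behind its front face. Loose bystander; leave it standing where it is. Origin: centre of its underside.
- vial_b: Amber vial, 28 mm across, 50 mm high, red cap, standing on the module's top, at least 170 mm behind its front face. Loose bystander; leave it standing where it is. Origin: centre of its underside.

How it is judged:
By the outcome, as a careful person would: the job done as asked, in the order asked, and still so for the second after the job is handed in, with the robot touching nothing.
It also fails if it takes over 48 s, if anything falls off the work surface, if the arm or the gripper's body presses on something with over 40 N, if the wrist force passes 120 N, or if a joint passes its speed limit or range.

## Robot

A 6-joint arm with a two-finger parallel gripper is mounted at the origin on the work surface. World frame = base frame: x ahead of the robot, y to its left, z up, the work surface at z = 0. Lengths are in m, angles in rad, forces in N, time in s.
With the tool pointing down it reaches from about 0.325 to 0.85 m from the base axis. Payload 15.5 kg.
Tool frame: the origin (TCP) lies on the centre line of the jaws, within the pads' length; the fingertips stand 14 mm ahead of it and the grasp point (between the pads) lies 5 mm behind it; z points along the fingers, y is the direction in which the jaws open and shut (so a half turn about z gives the same grasp; the last joint's range is limited). The gripper opens to 91 mm and grips with 3 to 60 N. Pads are 32 mm wide; open, the fingers measure 118 mm over their backs; the gripper's body (76 mm by 178 mm) begins 60 mm behind the grasp point.
Start: joints at [1.083, 0.494, 1.345, -0, 1.302, -0.096], TCP at [0.239, 0.578, 0.191] pointing down, gripper open.
Joint ranges: [-2.91, 2.91], [-0.82, 2.16], [0.22, 2.67], [-1.22, 4.37], [0.12, 2.79], [-3.08, 3.08]. Speed limits (rad/s): [1.89, 1.89, 2.57, 3.01, 3.01, 3.01].

## Interface

Orientations are given as a rotation vector (axis times angle).
In Python, from rig import sensors, eyes, order gives the robot as it stands. The module is installed in compiled form; this text tells all that it offers.
- The arm moves only by the tool servo_tool, never from a script. Its argument "motion" is a list of rows, each an object with "slide": the shift along the tool's x, y, z in m, a list of three; "turn": the turn about the tool's z in rad. A call has 1 to 12 rows; each row is the pose to reach, as a shift and turn from the pose measured when the call began, along the tool's axes at that moment; what a row does not reach only later rows make up. A row lasts 1/12 s, in which the tool goes at most 41.7 mm and 7.16 degrees, less where a joint would pass 70% of its speed; a pose out of reach is approached as far as the arm can. A call with a gripper value outside its range is refused whole. "jaw" is the finger opening in m, from 0 to 0.0912, set as the call begins (left out, the last holds). The fingers move at their own pace and stop on an object; "newtons" is the grip in N (left out, the last holds). Time passes only in rows, so rows that repeat a pose let the fingers close. It gives the time, the measured TCP pose, the force and the opening at its end, in the units of the state.
- sensors.get_obs(): the state, without advancing time (a new reading comes with each control period).
- eyes.camera(name): name is "scene" or "top"; returns a dict with "frame" (420x560x3 uint8, red, green, blue), "range_z" (420x560 float32, m along the optical axis (not along the pixel's ray), 0 where there is no reading), "vfov" (degrees; the focal length in pixels is half the picture's height over the tangent of half this angle, whatever the lens; pixels are square), "cx", "cy" (the principal point, pixels), "rvec" (rotation vector, rad) and "tvec" (3), from world to camera coordinates, as OpenCV has them. Camera axes: x right, y down, z forward; pixel columns grow to the right and rows downward; lengths in m; the calibration is good to about 2 mm. A picture is of the moment at which its call begins.
- order.sign_off(): hands the job in, once; it reports no verdict.
The state is a dict: "time": time; "joint_pos": joint angles; "qd": joint speeds; "tau": joint torques, N m; "tcp_pos": TCP position; "tcp_rot": TCP orientation; "contact_force": force on the tool from outside, world axes, zero at the start; "wrist_torque": the same for the moment, N m; "opening": opening from 0.0 (shut) to 1.0 (fully open).
Only numpy, scipy, OpenCV 4.12 (cv2) and the standard library are available. Lean on these libraries where they do the work, as an engineer would, in place of code of your own. Each camera call takes 0.05 s, during which the arm holds its last target. There are 200 camera calls.

## Working session

There is one attempt and no reset: what is moved stays moved. The work goes in short steps, Python scripts to look and compute and a tool call to move; the robot and the scene stay as the last step left them, time stands still between calls to the robot, and variables do not carry over. Pictures are saved under pics/ and viewed, about 8 in all and at most 12, crops included, and the job is handed in when it is done.

Besides the shell and the picture viewer there is one more tool, called after "Emit:" by a JSON object that holds its "name" and its "arguments", one argument or row to a line. servo_tool: Moves the arm, as the interface text tells. Its arguments: {"type":"object","properties":{"motion":{"type":"array"},"jaw":{"type":"number"},"newtons":{"type":"number"}},"required":["motion"]}

```bash
mkdir -p pics; cat > h.py <<'E'
from rig import sensors, eyes, order
import numpy as np, cv2
def cam(n):
    c=eyes.camera(n); h=c['frame'].shape[0]
    f=h/2/np.tan(np.radians(c['vfov'])/2)
    R=cv2.Rodrigues(np.array(c['rvec'],float))[0]; t=np.array(c['tvec'],float)
    v,u=np.mgrid[:h,:c['frame'].shape[1]]; z=c['range_z']
    P=np.stack([(u-c['cx'])/f*z,(v-c['cy'])/f*z,z],-1)
    W=(P-t)@R
    W[z==0]=np.nan
    return c,W
def save(c,n): cv2.imwrite('pics/'+n,c['frame'][:,:,::-1])
E
python3 - <<'E'
from h import *
o=sensors.get_obs()
print({k:np.round(v,3) for k,v in o.items()})
for n in('top','scene'):
    c,W=cam(n); save(c,n+'1.png'); np.save(n+'.npy',W)
    print(n,c['vfov'],-cv2.Rodrigues(np.array(c['rvec']))[0].T@c['tvec'])
E
```

```text
{'time': np.float64(0.0), 'joint_pos': array([ 1.084,  0.494,  1.346, -0.   ,  1.302, -0.095]), 'qd': array([-0.   ,  0.001,  0.001, -0.001, -0.   ,  0.   ]), 'tau': array([-0.0000e+00, -8.7879e+01, -3.8187e+01,  7.1000e-02,  5.3000e-02,
       -0.0000e+00]), 'tcp_pos': array([0.238, 0.577, 0.19 ]), 'tcp_rot': array([-6.110e-01, -3.081e+00,  2.000e-03]), 'contact_force': array([-0.751, -0.564, -0.766]), 'wrist_torque': array([-0.058,  0.014,  0.035]), 'opening': np.float64(0.999)}
top 42.292196532486194 [ 0.42351125 -0.02175105  1.83540265]
scene 42.067983917857845 [1.69088149 0.40004095 0.9977081 ]
```

View pics/top1.png

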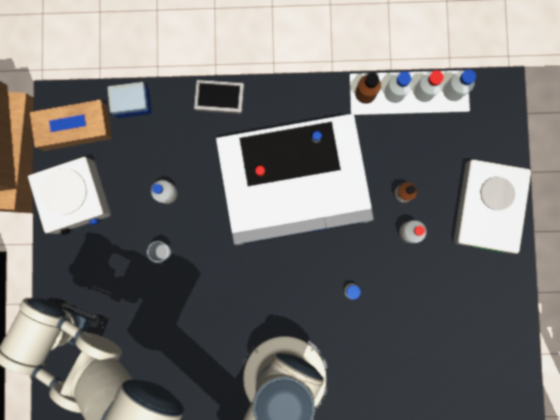

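View pics/scene1.png

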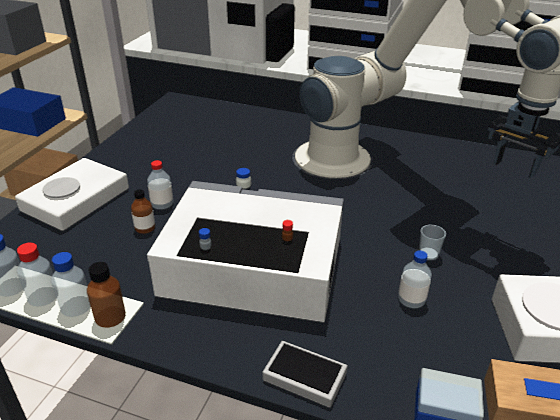

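The top view shows the module with corners near (217,137), (354,115), (372,220) and (235,242). The grey front edge runs along the bottom. The scene view shows that edge at about (190,188)–(343,200). Next I'll fit the module pose from depth.

```bash
python3 - <<'E'
from h import *
W=np.load('top.npy'); 
m=(W[...,2]>.12)&(W[...,2]<.155); m[:,:205]=0; m[:,380:]=0; m[:105]=0; m[250:]=0
n,l,s,_=cv2.connectedComponentsWithStats(m.astype(np.uint8)); k=1+s[1:,4].argmax(); m=l==k
p=W[m][:,:2].astype(np.float32); print(s[k],np.nanmedian(W[m][:,2]))
r=cv2.minAreaRect(p); print(r); b=cv2.boxPoints(r); print(b)
c=p.mean(0); print('mean',c)
# module axes: left end y+
a=min([r[2]*np.pi/180+i*np.pi/2 for i in range(-2,3)],key=lambda a:abs((a+np.pi)%(2*np.pi)-np.pi))
ex=np.array([np.cos(a),np.sin(a)]); ey=np.array([-ex[1],ex[0]])
q=(p-r[0])@np.array([ex,ey]).T
print('yaw',a,'pct',np.percentile(q,[0.2,1,99,99.8],axis=0))
C=np.array(r[0])
for n,x,y in(('left',-.152,.195),('right',-.152,-.195),('notchL',-.152,.06)): print(n,C+x*ex+y*ey)
im=cv2.imread('pics/top1.png'); cr=im[200:255,225:385]; cr=cv2.resize(cr,None,fx=5,fy=5,interpolation=3); 
im=cv2.imread('pics/scene1.png'); c2=cv2.resize(im[175:215,180:350],None,fx=4.7,fy=5,interpolation=3)
c2=cv2.resize(c2,(800,200))
cv2.imwrite('pics/c1.png',np.vstack([cr,c2]))
# depth in trim strip: height above vs y
h=(W[...,2])
qq=(W[...,:2]-C)@np.array([ex,ey]).T
for y in np.arange(.19,-.2,-.02):
    s_=(abs(qq[...,0]+.152)<.008)&(abs(qq[...,1]-y)<.01)
    print(round(y,2),np.round(np.nanmedian(h[s_]),4),end=' ')
E
```

```text
[  216   114   157   130 14867] 0.14031969843273137
((0.6482143998146057, -0.04672729969024658), (0.3422214388847351, 0.4416663348674774), 8.572012901306152)
[[ 0.4460994   0.14613456]
 [ 0.5119308  -0.2905981 ]
 [ 0.8503294  -0.23958915]
 [ 0.784498    0.1971435 ]]
mean [ 0.64508444 -0.04700438]
yaw 0.1496098486512241 pct [[-0.17065216 -0.21905505]
 [-0.16802938 -0.21528957]
 [ 0.1656988   0.21597263]
 [ 0.16883643  0.2195085 ]]
left [0.46884714 0.12343846]
right [ 0.52697755 -0.26220497]
notchL [ 0.4889692 -0.0100535]
0.19 0.1406 0.17 0.1397 0.15 0.1408 0.13 0.1405 0.11 0.1409 0.09 0.1399 0.07 0.1395 0.05 0.1405 0.03 0.1403 0.01 0.139 -0.01 0.1399 -0.03 0.1312 -0.05 0.131 -0.07 0.1349 -0.09 0.1415 -0.11 0.1398 -0.13 0.1399 -0.15 0.1374 -0.17 0.1393 -0.19 0.1403
```

View pics/c1.png

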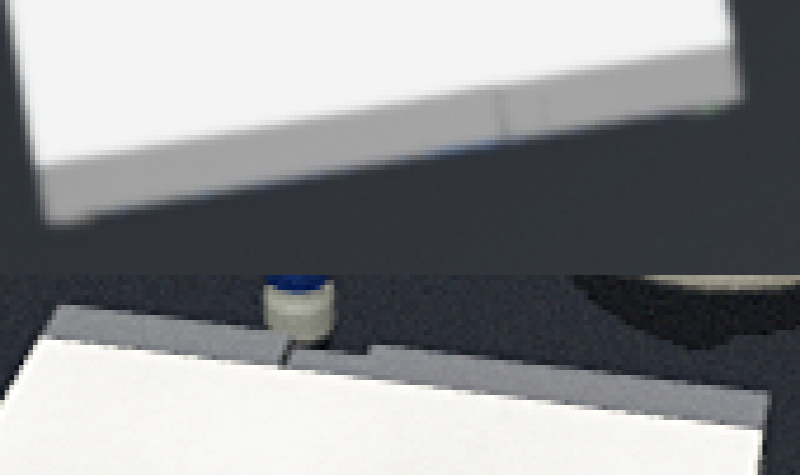

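The top is at z = 0.140, the yaw is 8.6°, and edge_left is at (0.469, 0.123). The depth data hints at a notch around module y = -0.02 to -0.07. I'll move above the left end with the jaws closed, with jaw axis y along the edge.

Emit:
{"name": "servo_tool", "arguments": {
  "motion": [
    {"slide":[-0.032,-0.028,0],"turn":-0.05},
    {"slide":[-0.064,-0.056,0],"turn":-0.1},
    {"slide":[-0.098,-0.085,0],"turn":-0.15},
    {"slide":[-0.132,-0.115,0],"turn":-0.2},
    {"slide":[-0.166,-0.144,0],"turn":-0.25},
    {"slide":[-0.2,-0.174,0],"turn":-0.3},
    {"slide":[-0.234,-0.203,0],"turn":-0.35},
    {"slide":[-0.268,-0.233,0],"turn":-0.4},
    {"slide":[-0.302,-0.263,0],"turn":-0.45},
    {"slide":[-0.336,-0.292,0],"turn":-0.5},
    {"slide":[-0.364,-0.317,0],"turn":-0.541},
    {"slide":[-0.383,-0.333,0],"turn":-0.541}
  ],
  "jaw": 0,
  "newtons": 30
}}

```text
time: 1.1
tcp_pos: [0.4621, 0.1282, 0.1905]
tcp_rot: [0.239, -3.132, 0.001]
contact_force: [0.8, 0.5, 0.2]
opening: 0.154
```

Emit:
{"name": "servo_tool", "arguments": {
  "motion": [
    {"slide":[0,0,0],"turn":0},
    {"slide":[0,0,0],"turn":0},
    {"slide":[0,0,0],"turn":0}
  ]
}}

```text
time: 1.35
tcp_pos: [0.4618, 0.1282, 0.1903]
tcp_rot: [0.237, -3.131, 0.001]
contact_force: [-0.9, 0.2, -0.5]
opening: 0.003
```

Emit:
{"name": "servo_tool", "arguments": {
  "motion": [
    {"slide":[-0.001,-0.003,0.009],"turn":0},
    {"slide":[-0.002,-0.006,0.018],"turn":0},
    {"slide":[-0.0025,-0.006,0.026],"turn":0},
    {"slide":[-0.0025,-0.006,0.031],"turn":0},
    {"slide":[-0.0025,-0.006,0.032],"turn":0}
  ]
}}

```text
time: 1.77
tcp_pos: [0.4641, 0.123, 0.1569]
tcp_rot: [0.238, -3.129, 0.001]
contact_force: [-0.4, 0.0, -0.9]
opening: 0.005
```

Emit:
{"name": "servo_tool", "arguments": {
  "motion": [
    {"slide":[0,0,0.001],"turn":0},
    {"slide":[0,0,0.002],"turn":0},
    {"slide":[0,0,0.002],"turn":0}
  ]
}}

```text
time: 2.02
tcp_pos: [0.4641, 0.123, 0.1548]
tcp_rot: [0.238, -3.129, 0.001]
contact_force: [-0.4, 0.2, 0.0]
opening: 0.004
```

```bash
python3 - <<'E'
from h import *
o=sensors.get_obs(); print(o['tcp_pos'],o['contact_force'])
c,_=cam('scene'); cv2.imwrite('pics/s2.png',cv2.resize(c['frame'][120:260,140:380,::-1],None,fx=3.3,fy=3.3,interpolation=3))
E
```

```text
[0.46409742 0.12303919 0.15480659] [-0.43570199  0.21182411  0.03780971]
```

View pics/s2.png

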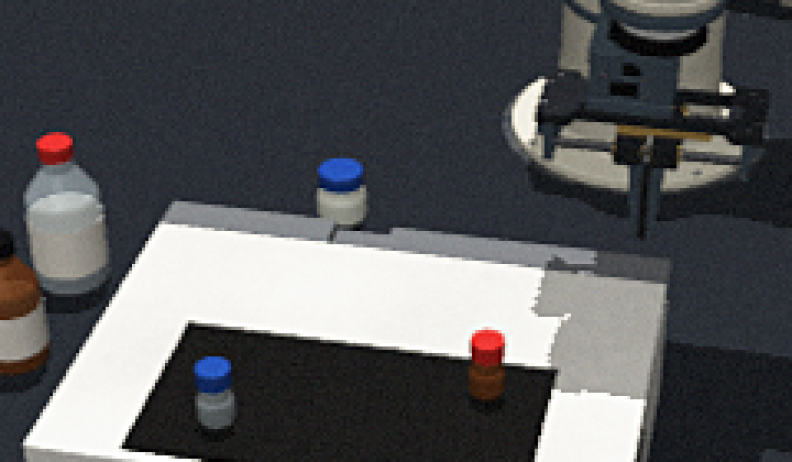

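The picture shows the tip at crop (640,235), while the trim there spans rows 255–280. The tip is either higher or further forward than expected, so I'll check by projection.

```bash
python3 - <<'E'
from h import *
o=sensors.get_obs(); p=o['tcp_pos']
for n in ('scene','top'):
    c,W=cam(n)
    h=c['frame'].shape[0]; f=h/2/np.tan(np.radians(c['vfov'])/2)
    K=np.array([[f,0,c['cx']],[0,f,c['cy']],[0,0,1]])
    pts=np.array([p,p-[0,0,.014],p+[.016,0,-.014],[.4688,.1234,.14],[.4461,.1461,.14]],float)
    uv=cv2.projectPoints(pts,np.array(c['rvec'],float),np.array(c['tvec'],float),K,None)[0][:,0]
    print(n,uv.round(1).tolist())
    if n=='scene':
        print(((uv-[140,120])*3.3).round())
        # points measured on the finger in image
        for v in range(180,202,2):
            print(v,[tuple(W[v,u].round(3)) for u in (332,334,336)])
E
```

```text
scene [[334.0, 196.3], [333.7, 200.5], [332.2, 203.5], [333.4, 201.7], [343.4, 199.0]]
[[640. 252.]
 [639. 265.]
 [634. 276.]
 [638. 269.]
 [671. 261.]]
180 [(np.float64(0.485), np.float64(0.119), np.float64(0.219)), (np.float64(0.476), np.float64(0.122), np.float64(0.215)), (np.float64(0.476), np.float64(0.127), np.float64(0.216))]
182 [(np.float64(0.483), np.float64(0.119), np.float64(0.212)), (np.float64(0.479), np.float64(0.123), np.float64(0.21)), (np.float64(0.475), np.float64(0.128), np.float64(0.209))]
184 [(np.float64(0.483), np.float64(0.119), np.float64(0.206)), (np.float64(0.479), np.float64(0.123), np.float64(0.204)), (np.float64(0.48), np.float64(0.129), np.float64(0.206))]
186 [(np.float64(0.483), np.float64(0.119), np.float64(0.199)), (np.float64(0.479), np.float64(0.124), np.float64(0.198)), (np.float64(0.475), np.float64(0.129), np.float64(0.197))]
188 [(np.float64(0.481), np.float64(0.119), np.float64(0.192)), (np.float64(0.481), np.float64(0.125), np.float64(0.193)), (np.float64(0.483), np.float64(0.131), np.float64(0.196))]
190 [(np.float64(0.48), np.float64(0.12
[... 429 characters left out ...]
t64(0.002)), (np.float64(0.216), np.float64(0.073), np.float64(-0.005))]
196 [(np.float64(0.234), np.float64(0.064), np.float64(-0.003)), (np.float64(0.231), np.float64(0.07), np.float64(-0.004)), (np.float64(0.236), np.float64(0.078), np.float64(0.001))]
198 [(np.float64(0.45), np.float64(0.114), np.float64(0.138)), (np.float64(0.45), np.float64(0.12), np.float64(0.139)), (np.float64(0.447), np.float64(0.125), np.float64(0.139))]
200 [(np.float64(0.458), np.float64(0.117), np.float64(0.137)), (np.float64(0.465), np.float64(0.124), np.float64(0.143)), (np.float64(0.459), np.float64(0.128), np.float64(0.14))]
top [[240.3, 237.6], [240.7, 237.7], [240.6, 232.6], [240.6, 236.2], [233.4, 243.7]]
```

```bash
python3 - <<'E'
from h import *
o=sensors.get_obs(); p=o['tcp_pos']; print(o['time'],p,o['joint_pos'].round(3),o['qd'].round(3))
def low(W,c0,n):
    d=np.hypot(W[...,0]-c0[0],W[...,1]-c0[1])
    for lo in np.arange(.10,.30,.01):
        k=((d<.07)&(W[...,2]>lo)&(W[...,2]<=lo+.01)).sum(); print(n,round(lo,2),k,end='; ')
    print()
low(np.load('scene.npy'),(.238,.577),'start')
c,W=cam('scene')
low(W,p,'now')
save(c,'s3.png')
E
```

```text
2.1667 [0.46430268 0.12298451 0.15510748] [ 1.350e-01  3.380e-01  1.736e+00 -1.000e-03  1.071e+00 -1.587e+00] [-0.002 -0.001 -0.     0.001 -0.002 -0.001]
start 0.1 0; start 0.11 0; start 0.12 0; start 0.13 0; start 0.14 0; start 0.15 0; start 0.16 0; start 0.17 0; start 0.18 0; start 0.19 0; start 0.2 0; start 0.21 17; start 0.22 38; start 0.23 46; start 0.24 46; start 0.25 52; start 0.26 57; start 0.27 49; start 0.28 32; start 0.29 20; 
now 0.1 5; now 0.11 4; now 0.12 5; now 0.13 177; now 0.14 380; now 0.15 0; now 0.16 0; now 0.17 3; now 0.18 21; now 0.19 21; now 0.2 29; now 0.21 29; now 0.22 31; now 0.23 41; now 0.24 25; now 0.25 5; now 0.26 57; now 0.27 170; now 0.28 125; now 0.29 264;
```

The rendered fingertip sits about 37 mm higher than the stated frame implies, both at the start and now, while the horizontal position agrees. Touch will settle it, so I'll descend guardedly.

Emit:
{"name": "servo_tool", "arguments": {
  "motion": [
    {"slide":[0,0,0.001],"turn":0},
    {"slide":[0,0,0.002],"turn":0},
    {"slide":[0,0,0.002],"turn":0}
  ]
}}

```text
time: 2.47
tcp_pos: [0.4642, 0.1229, 0.153]
tcp_rot: [0.238, -3.129, 0.001]
contact_force: [0.7, 0.4, 0.1]
opening: 0.008
```

Emit:
{"name": "servo_tool", "arguments": {
  "motion": [
    {"slide":[0,0,0.001],"turn":0},
    {"slide":[0,0,0.002],"turn":0},
    {"slide":[0,0,0.002],"turn":0}
  ]
}}

```text
time: 2.72
tcp_pos: [0.4641, 0.1229, 0.1508]
tcp_rot: [0.237, -3.129, 0.001]
contact_force: [-0.0, -0.2, -0.9]
opening: 0.006
```

The claimed tip would now be below the surface and there is no contact, so the vertical offset is real. I expect contact near a TCP z of 0.117.

Emit:
{"name": "servo_tool", "arguments": {
  "motion": [
    {"slide":[0,0,0.004],"turn":0},
    {"slide":[0,0,0.008],"turn":0},
    {"slide":[0,0,0.012],"turn":0},
    {"slide":[0,0,0.014],"turn":0},
    {"slide":[0,0,0.014],"turn":0}
  ]
}}

```text
time: 3.13
tcp_pos: [0.4637, 0.1228, 0.1361]
tcp_rot: [0.237, -3.128, 0.001]
contact_force: [-0.5, 0.5, 0.1]
opening: 0.006
```

Emit:
{"name": "servo_tool", "arguments": {
  "motion": [
    {"slide":[0,0,0.002],"turn":0},
    {"slide":[0,0,0.004],"turn":0},
    {"slide":[0,0,0.005],"turn":0},
    {"slide":[0,0,0.005],"turn":0}
  ]
}}

```text
time: 3.47
tcp_pos: [0.4635, 0.1228, 0.1309]
tcp_rot: [0.237, -3.128, 0.001]
contact_force: [0.2, 0.4, 0.3]
opening: 0.008
```

```bash
python3 - <<'E'
from h import *
o=sensors.get_obs(); p=o['tcp_pos']; print(o['time'],p,o['contact_force'])
c,W=cam('scene')
cv2.imwrite('pics/s4.png',cv2.resize(c['frame'][150:230,270:390,::-1],None,fx=5,fy=5,interpolation=3))
for v in range(180,202,2): print(v,[W[v,u].round(3).tolist() for u in (332,334,336)])
E
```

```text
3.4667 [0.46354242 0.12281543 0.13092622] [0.17036782 0.36583095 0.27012304]
180 [[0.483, 0.118, 0.218], [0.473, 0.121, 0.213], [0.467, 0.125, 0.21]]
182 [[0.478, 0.117, 0.209], [0.483, 0.124, 0.213], [0.478, 0.128, 0.211]]
184 [[0.481, 0.118, 0.204], [0.483, 0.124, 0.207], [0.477, 0.128, 0.204]]
186 [[0.485, 0.12, 0.2], [0.479, 0.124, 0.198], [0.482, 0.13, 0.201]]
188 [[0.481, 0.119, 0.192], [0.481, 0.125, 0.193], [0.479, 0.13, 0.193]]
190 [[0.489, 0.122, 0.191], [0.479, 0.125, 0.185], [0.483, 0.131, 0.19]]
192 [[0.48, 0.12, 0.178], [0.479, 0.125, 0.179], [0.482, 0.131, 0.182]]
194 [[0.48, 0.121, 0.172], [0.473, 0.124, 0.168], [0.48, 0.132, 0.175]]
196 [[0.478, 0.121, 0.164], [0.479, 0.126, 0.166], [0.476, 0.131, 0.165]]
198 [[0.473, 0.12, 0.154], [0.478, 0.126, 0.159], [0.48, 0.132, 0.162]]
200 [[0.467, 0.119, 0.143], [0.459, 0.123, 0.139], [0.462, 0.129, 0.142]]
```

View pics/s4.png

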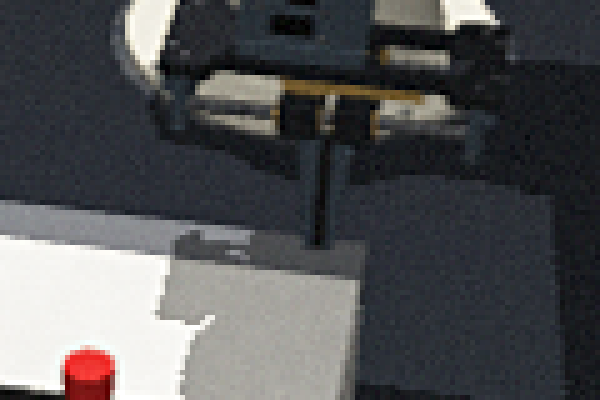

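The picture shows the tip at crop (318,245), just above the trim, at z ≈ 0.155. That leaves about 15 mm to go.

Emit:
{"name": "servo_tool", "arguments": {
  "motion": [
    {"slide":[-0.001,0,0.003],"turn":0},
    {"slide":[-0.0015,0,0.006],"turn":0},
    {"slide":[-0.0015,0,0.008],"turn":0},
    {"slide":[-0.0015,0,0.009],"turn":0}
  ]
}}

```text
time: 3.85
tcp_pos: [0.4649, 0.123, 0.1216]
tcp_rot: [0.237, -3.127, 0.001]
contact_force: [-0.5, 0.7, 0.8]
opening: 0.008
```

Emit:
{"name": "servo_tool", "arguments": {
  "motion": [
    {"slide":[0,0,0.001],"turn":0},
    {"slide":[0,0,0.002],"turn":0},
    {"slide":[0,0,0.002],"turn":0}
  ]
}}

```text
time: 4.1
tcp_pos: [0.4648, 0.123, 0.1194]
tcp_rot: [0.237, -3.127, 0.001]
contact_force: [-1.0, -0.4, 0.4]
opening: 0.009
```

Emit:
{"name": "servo_tool", "arguments": {
  "motion": [
    {"slide":[0,0,0.001],"turn":0},
    {"slide":[0,0,0.002],"turn":0},
    {"slide":[0,0,0.002],"turn":0}
  ]
}}

```text
time: 4.35
tcp_pos: [0.4647, 0.123, 0.1173]
tcp_rot: [0.237, -3.127, 0.001]
contact_force: [-0.8, 0.2, -0.9]
opening: 0.004
```

Emit:
{"name": "servo_tool", "arguments": {
  "motion": [
    {"slide":[0,0,0.0005],"turn":0},
    {"slide":[0,0,0.001],"turn":0},
    {"slide":[0,0,0.001],"turn":0}
  ]
}}

```text
time: 4.6
tcp_pos: [0.4648, 0.123, 0.117]
tcp_rot: [0.237, -3.128, 0.001]
contact_force: [-5.7, -1.8, 17.5]
opening: 0.005
```

Emit:
{"name": "servo_tool", "arguments": {
  "motion": [
    {"slide":[0,0,0.0005],"turn":0},
    {"slide":[0,0,0.001],"turn":0},
    {"slide":[0,0,0.001],"turn":0}
  ]
}}

```text
time: 4.85
tcp_pos: [0.4648, 0.123, 0.117]
tcp_rot: [0.238, -3.128, 0.001]
contact_force: [-7.6, -0.9, 23.6]
opening: 0.006
```

Emit:
{"name": "servo_tool", "arguments": {
  "motion": [
    {"slide":[0,0,0.0005],"turn":0},
    {"slide":[0,0,0.001],"turn":0},
    {"slide":[0,0,0.001],"turn":0}
  ]
}}

```text
time: 5.1
tcp_pos: [0.4648, 0.123, 0.117]
tcp_rot: [0.238, -3.129, 0.001]
contact_force: [-6.7, -1.5, 24.6]
opening: 0.006
```

Contact at TCP z 0.117, with a stiffness of about 24 N/mm. I'll lighten the touch and sweep to the right along tool -y.

Emit:
{"name": "servo_tool", "arguments": {
  "motion": [
    {"slide":[0,-0.002,0.0002],"turn":0},
    {"slide":[0,-0.005,0.0002],"turn":0},
    {"slide":[0,-0.008,0.0002],"turn":0},
    {"slide":[0,-0.011,0.0002],"turn":0},
    {"slide":[0,-0.014,0.0002],"turn":0},
    {"slide":[0,-0.017,0.0002],"turn":0},
    {"slide":[0,-0.019,0.0002],"turn":0},
    {"slide":[0,-0.02,0.0002],"turn":0}
  ]
}}

```text
time: 5.77
tcp_pos: [0.4684, 0.1031, 0.1171]
tcp_rot: [0.237, -3.13, 0.001]
contact_force: [0.3, 3.0, 6.9]
opening: 0.006
```

Emit:
{"name": "servo_tool", "arguments": {
  "motion": [
    {"slide":[0,-0.003,0.0002],"turn":0},
    {"slide":[0,-0.006,0.0002],"turn":0},
    {"slide":[0,-0.01,0.0002],"turn":0},
    {"slide":[0,-0.014,0.0002],"turn":0},
    {"slide":[0,-0.018,0.0002],"turn":0},
    {"slide":[0,-0.022,0.0002],"turn":0},
    {"slide":[0,-0.026,0.0002],"turn":0},
    {"slide":[0,-0.03,0.0002],"turn":0}
  ]
}}

```text
time: 6.43
tcp_pos: [0.4733, 0.0734, 0.1171]
tcp_rot: [0.237, -3.131, 0.0]
contact_force: [-0.1, 3.9, 5.6]
opening: 0.006
```

Emit:
{"name": "servo_tool", "arguments": {
  "motion": [
    {"slide":[0,-0.003,0.0002],"turn":0},
    {"slide":[0,-0.007,0.0002],"turn":0},
    {"slide":[0,-0.011,0.0002],"turn":0},
    {"slide":[0,-0.015,0.0002],"turn":0},
    {"slide":[0.0005,-0.019,0.0002],"turn":0},
    {"slide":[0.0005,-0.023,0.0002],"turn":0},
    {"slide":[0.001,-0.027,0.0002],"turn":0},
    {"slide":[0.001,-0.031,0.0002],"turn":0},
    {"slide":[0.001,-0.035,0.0002],"turn":0},
    {"slide":[0.001,-0.038,0.0002],"turn":0},
    {"slide":[0.001,-0.04,0.0002],"turn":0}
  ]
}}

```text
time: 7.35
tcp_pos: [0.4788, 0.0335, 0.1171]
tcp_rot: [0.237, -3.132, -0.0]
contact_force: [-0.8, 3.8, 7.4]
opening: 0.004
```

Emit:
{"name": "servo_tool", "arguments": {
  "motion": [
    {"slide":[0,-0.003,0.0002],"turn":0},
    {"slide":[0,-0.006,0.0002],"turn":0},
    {"slide":[0,-0.01,0.0002],"turn":0},
    {"slide":[0,-0.014,0.0002],"turn":0},
    {"slide":[0,-0.018,0.0002],"turn":0},
    {"slide":[0,-0.022,0.0002],"turn":0},
    {"slide":[0,-0.026,0.0002],"turn":0},
    {"slide":[0,-0.028,0.0002],"turn":0},
    {"slide":[0,-0.03,0.0002],"turn":0}
  ]
}}

```text
time: 8.1
tcp_pos: [0.4836, 0.0037, 0.1171]
tcp_rot: [0.236, -3.132, -0.001]
contact_force: [-0.2, 3.5, 6.3]
opening: 0.004
```

Emit:
{"name": "servo_tool", "arguments": {
  "motion": [
    {"slide":[0,-0.003,0.0002],"turn":0},
    {"slide":[0,-0.006,0.0002],"turn":0},
    {"slide":[0,-0.009,0.0002],"turn":0},
    {"slide":[0,-0.012,0.0002],"turn":0},
    {"slide":[0,-0.015,0.0002],"turn":0},
    {"slide":[0,-0.018,0.0002],"turn":0},
    {"slide":[0,-0.02,0.0002],"turn":0}
  ]
}}

```text
time: 8.68
tcp_pos: [0.4868, -0.0161, 0.117]
tcp_rot: [-0.235, 3.133, 0.002]
contact_force: [-1.1, 4.9, 7.4]
opening: 0.005
```

Emit:
{"name": "servo_tool", "arguments": {
  "motion": [
    {"slide":[0,-0.003,0.0002],"turn":0},
    {"slide":[0,-0.006,0.0002],"turn":0},
    {"slide":[0,-0.009,0.0002],"turn":0},
    {"slide":[0.0005,-0.012,0.0002],"turn":0},
    {"slide":[0.0005,-0.015,0.0002],"turn":0},
    {"slide":[0.0005,-0.018,0.0002],"turn":0},
    {"slide":[0.0005,-0.02,0.0002],"turn":0}
  ]
}}

```text
time: 9.27
tcp_pos: [0.4896, -0.036, 0.117]
tcp_rot: [-0.235, 3.132, 0.003]
contact_force: [-0.4, 4.2, 8.7]
opening: 0.005
```

Emit:
{"name": "servo_tool", "arguments": {
  "motion": [
    {"slide":[0,-0.003,0.0002],"turn":0},
    {"slide":[0,-0.006,0.0002],"turn":0},
    {"slide":[0,-0.009,0.0002],"turn":0},
    {"slide":[0,-0.012,0.0002],"turn":0},
    {"slide":[0,-0.015,0.0002],"turn":0},
    {"slide":[0,-0.018,0.0002],"turn":0},
    {"slide":[0,-0.02,0.0002],"turn":0}
  ]
}}

```text
time: 9.85
tcp_pos: [0.4929, -0.0559, 0.117]
tcp_rot: [-0.234, 3.132, 0.003]
contact_force: [-0.2, 5.0, 8.3]
opening: 0.001
```

Emit:
{"name": "servo_tool", "arguments": {
  "motion": [
    {"slide":[0,-0.003,0.0002],"turn":0},
    {"slide":[0,-0.006,0.0002],"turn":0},
    {"slide":[0,-0.009,0.0002],"turn":0},
    {"slide":[0,-0.012,0.0002],"turn":0},
    {"slide":[0,-0.015,0.0002],"turn":0}
  ]
}}

```text
time: 10.27
tcp_pos: [0.4954, -0.0708, 0.117]
tcp_rot: [-0.234, 3.131, 0.004]
contact_force: [-0.6, 4.4, 9.3]
opening: 0.006
```

Emit:
{"name": "servo_tool", "arguments": {
  "motion": [
    {"slide":[0,-0.003,0.0001],"turn":0},
    {"slide":[0,-0.006,0.0001],"turn":0},
    {"slide":[0,-0.008,0.0001],"turn":0}
  ]
}}

```text
time: 10.52
tcp_pos: [0.4967, -0.0789, 0.117]
tcp_rot: [-0.233, 3.131, 0.004]
contact_force: [-0.4, 3.2, 7.2]
opening: 0.005
```

Emit:
{"name": "servo_tool", "arguments": {
  "motion": [
    {"slide":[0,-0.003,0.0002],"turn":0},
    {"slide":[0,-0.006,0.0002],"turn":0},
    {"slide":[0,-0.008,0.0002],"turn":0}
  ]
}}

```text
time: 10.77
tcp_pos: [0.4981, -0.087, 0.117]
tcp_rot: [-0.233, 3.13, 0.005]
contact_force: [-0.7, 4.3, 8.2]
opening: -0.0
```

Emit:
{"name": "servo_tool", "arguments": {
  "motion": [
    {"slide":[0,-0.003,0.0002],"turn":0},
    {"slide":[0,-0.006,0.0002],"turn":0},
    {"slide":[0,-0.008,0.0002],"turn":0}
  ]
}}

```text
time: 11.02
tcp_pos: [0.4995, -0.0951, 0.117]
tcp_rot: [-0.233, 3.13, 0.005]
contact_force: [-0.3, 3.4, 5.0]
opening: 0.008
```

Emit:
{"name": "servo_tool", "arguments": {
  "motion": [
    {"slide":[0,-0.003,0.0002],"turn":0},
    {"slide":[0,-0.006,0.0002],"turn":0},
    {"slide":[0,-0.008,0.0002],"turn":0}
  ]
}}

```text
time: 11.27
tcp_pos: [0.5006, -0.1035, 0.1165]
tcp_rot: [-0.232, 3.13, 0.005]
contact_force: [0.3, -0.1, 0.2]
opening: 0.006
```

Contact was lost at module y ≈ -0.031, with z dropping and Fz falling to 0, so the notch is found and agrees with the depth hint. I'll centre in it, then go down.

Emit:
{"name": "servo_tool", "arguments": {
  "motion": [
    {"slide":[0.0005,-0.003,0],"turn":0},
    {"slide":[0.001,-0.006,0],"turn":0},
    {"slide":[0.0015,-0.009,0],"turn":0},
    {"slide":[0.0015,-0.012,0],"turn":0},
    {"slide":[0.0015,-0.012,0],"turn":0}
  ]
}}

```text
time: 11.68
tcp_pos: [0.5011, -0.1162, 0.1165]
tcp_rot: [-0.232, 3.13, 0.005]
contact_force: [-0.8, -0.0, -0.2]
opening: 0.009
```

Emit:
{"name": "servo_tool", "arguments": {
  "motion": [
    {"slide":[0,0,0.0015],"turn":0},
    {"slide":[0,0,0.003],"turn":0},
    {"slide":[0,0,0.0045],"turn":0},
    {"slide":[0,0,0.006],"turn":0},
    {"slide":[0,0,0.006],"turn":0}
  ]
}}

```text
time: 12.1
tcp_pos: [0.5009, -0.116, 0.1102]
tcp_rot: [-0.232, 3.131, 0.005]
contact_force: [-0.5, -0.5, 0.4]
opening: 0.006
```

Emit:
{"name": "servo_tool", "arguments": {
  "motion": [
    {"slide":[0,0,0.001],"turn":0},
    {"slide":[0,0,0.002],"turn":0},
    {"slide":[0,0,0.002],"turn":0}
  ]
}}

```text
time: 12.35
tcp_pos: [0.5009, -0.1159, 0.1081]
tcp_rot: [-0.232, 3.13, 0.005]
contact_force: [0.6, 0.2, 2.3]
opening: 0.005
```

Emit:
{"name": "servo_tool", "arguments": {
  "motion": [
    {"slide":[0,0,0.001],"turn":0},
    {"slide":[0,0,0.002],"turn":0},
    {"slide":[0,0,0.003],"turn":0},
    {"slide":[0,0,0.004],"turn":0},
    {"slide":[0,0,0.005],"turn":0},
    {"slide":[0,0,0.006],"turn":0},
    {"slide":[0,0,0.006],"turn":0}
  ]
}}

```text
time: 12.93
tcp_pos: [0.5009, -0.1159, 0.1021]
tcp_rot: [-0.232, 3.13, 0.005]
contact_force: [0.3, 0.2, 2.1]
opening: 0.005
```

Emit:
{"name": "servo_tool", "arguments": {
  "motion": [
    {"slide":[0,0,0.0005],"turn":0},
    {"slide":[0,0,0.001],"turn":0},
    {"slide":[0,0,0.001],"turn":0}
  ]
}}

```text
time: 13.18
tcp_pos: [0.5009, -0.1159, 0.1011]
tcp_rot: [-0.232, 3.13, 0.005]
contact_force: [-1.4, 0.1, 3.7]
opening: 0.008
```

Emit:
{"name": "servo_tool", "arguments": {
  "motion": [
    {"slide":[0,0,0.0005],"turn":0},
    {"slide":[0,0,0.001],"turn":0},
    {"slide":[0,0,0.001],"turn":0}
  ]
}}

```text
time: 13.43
tcp_pos: [0.501, -0.116, 0.1007]
tcp_rot: [-0.232, 3.13, 0.005]
contact_force: [-3.6, 0.8, 15.4]
opening: 0.011
```

Emit:
{"name": "servo_tool", "arguments": {
  "motion": [
    {"slide":[0,0,0.0005],"turn":0},
    {"slide":[0,0,0.001],"turn":0},
    {"slide":[0,0,0.0012],"turn":0},
    {"slide":[0,0,0.0012],"turn":0}
  ]
}}

```text
time: 13.77
tcp_pos: [0.5011, -0.116, 0.1005]
tcp_rot: [-0.232, 3.129, 0.004]
contact_force: [-6.9, 1.7, 25.2]
opening: 0.003
```

Emit:
{"name": "servo_tool", "arguments": {
  "motion": [
    {"slide":[0,0,-0.003],"turn":0},
    {"slide":[0,0,-0.01],"turn":0},
    {"slide":[0,0,-0.025],"turn":0},
    {"slide":[0,0,-0.045],"turn":0},
    {"slide":[0,0,-0.07],"turn":0},
    {"slide":[0,0,-0.095],"turn":0},
    {"slide":[0,0,-0.11],"turn":0},
    {"slide":[0,0,-0.12],"turn":0},
    {"slide":[0,0,-0.12],"turn":0}
  ]
}}

```text
time: 14.52
tcp_pos: [0.5016, -0.1167, 0.2223]
tcp_rot: [-0.232, 3.126, 0.002]
contact_force: [0.3, -0.9, -0.5]
opening: 0.009
```

```bash
python3 - <<'E'
from h import *
o=sensors.get_obs(); print(o['time'],o['tcp_pos'],o['contact_force'])
ct,W=cam('top'); cs,_=cam('scene')
a=cv2.resize(ct['frame'][90:310,135:435,::-1],(600,440)); 
b=cv2.resize(cs['frame'][140:320,120:460,::-1],(794,420),interpolation=3)
cv2.imwrite('pics/e1.png',a); cv2.imwrite('pics/e2.png',b)
C=np.array([.6482,-.0467]); t=.1496; ex=np.array([np.cos(t),np.sin(t)]); ey=np.array([-ex[1],ex[0]])
for n,w in(('before',np.load('top.npy')),('after',W)):
    q=(w[...,:2]-C)@np.array([ex,ey]).T
    print(n,[(round(y,3),float(np.nanmedian(w[...,2][(abs(q[...,0]+.152)<.01)&(abs(q[...,1]-y)<.005)]).round(4))) for y in np.arange(.0,-.1,-.01)])
    m=(w[...,2]>.08)&(w[...,2]<.112)&(q[...,0]<-.17)&(q[...,0]>-.21)&(abs(q[...,1])<.2); print('drawer px',m.sum(), np.percentile(q[m][:,0],2) if m.any() else '')
E
```

```text
14.5167 [ 0.50156551 -0.11667213  0.22228567] [ 0.3127098  -0.92854966 -0.45562387]
before [(np.float64(0.0), 0.1399), (np.float64(-0.01), 0.141), (np.float64(-0.02), 0.1355), (np.float64(-0.03), 0.1302), (np.float64(-0.04), 0.1315), (np.float64(-0.05), 0.13), (np.float64(-0.06), 0.1325), (np.float64(-0.07), 0.1339), (np.float64(-0.08), 0.1402), (np.float64(-0.09), 0.1404)]
drawer px 34 -0.17100490029368243
after [(np.float64(0.0), 0.6455), (np.float64(-0.01), 0.6476), (np.float64(-0.02), 0.6484), (np.float64(-0.03), 0.6503), (np.float64(-0.04), 0.6489), (np.float64(-0.05), 0.6484), (np.float64(-0.06), 0.6487), (np.float64(-0.07), 0.6477), (np.float64(-0.08), 0.6447), (np.float64(-0.09), 0.6431)]
drawer px 313 -0.19071993455420755
```

View pics/e1.png

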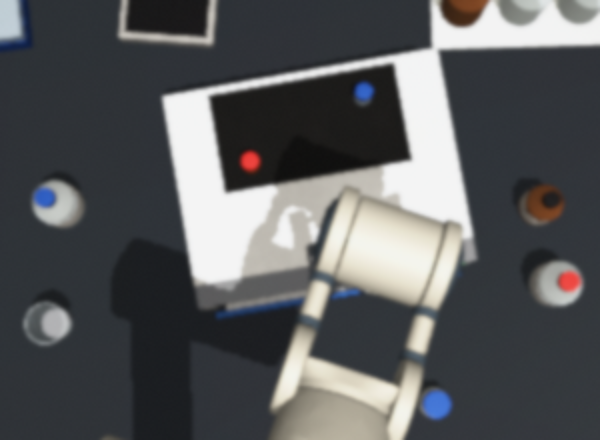

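View pics/e2.png

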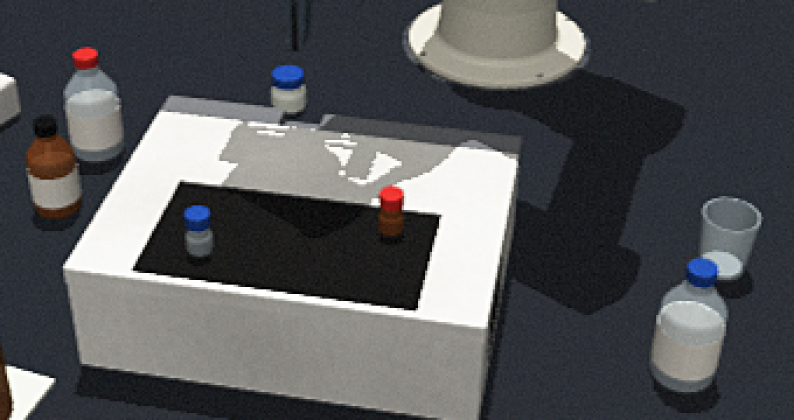

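Drawer front shows at e1 (220–360, 315–290), measured about 20 mm out. All bottles and vials are standing, and the arm is clear above the module. I'm handing in.

```bash
python3 -c "
from rig import order; print(order.sign_off())"
```

```text
the job is handed in; nothing more can be done
None
```

The release key is pressed fully home and the drawer is ajar. I handed the job in at about 14.5 s.

**Sweep:** I swept the closed fingertips along the trim from edge_left to the right with about 5–9 N of contact. The first touch-down reached about 25 N before I lightened it. Contact was lost at module y ≈ -31 mm, where the vertical force fell to zero. That fits a notch centred near y ≈ -45 mm, as the depth image had hinted.

**Press:** I pressed the key until it hit a hard stop at about 25 N. The tool was then about 16.4 mm below its height on the trim, and fully home is 16 mm. I then lifted 120 mm clear.

**Last checks:**
- **Drawer:** the depth image shows the drawer front about 20 mm out (-0.191 m against -0.171 m before).
- **Bystanders:** in the last pictures all the bottles, vials, beaker and jar are standing. I judged by eye that they had not moved, without measuring.
- **Contact:** the tool force is about 0.
- **Key:** I could not re-check the key itself from above, because the arm hid it from the top camera. That it stayed down is inferred from the drawer being out.

**Disagreement:** the fingertips did not match the stated tool frame. Contact came with the TCP at z = 0.117 m, about 23 mm below the 0.140 m trim top, where the frame puts the tip 14 mm below the TCP. I relied on touch instead.

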